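# Strip a wound reel off the spindle and slide it onto the rest

## Task

Strip the full cord reel off its spindle: pull the machine's lift plate up by its black knob, all the way to the top, so that the plate carries the reel up clear of the spindle. Then slide the reel sideways off the raised plate onto the wooden rest bench beside it, so that the whole reel lies flat on the bench top with nothing overhanging, and finally push the lift plate fully down again, ready for the next reel. Do not let the reel fall or tip, and leave the loose things around the machine where they are.

Things in the scene. Friction and masses are not known exactly. Their poses are not given: they have to be found in the camera images.
- machine: Reel stripper fixed to the table: grey base 200 x 110 x 30 mm with an upright steel spindle, diameter 14 mm, tip 74 mm above the table. Origin on the spindle axis at table height; z up; its -x points to the knob. The reel's way out is along its +y or -y, to whichever side the wooden rest stands.
- spindle_top (a point): Centre of the spindle's top end, 74 mm above the table.
- lift (a joint): Height of the aluminium lift plate above its lowest position, m: 0 at the bottom (as found), 0.042 at the upper stop. The plate slides straight up and down and stays, by friction, wherever it is left: raising it with the reel takes about 13 N at the knob, pushing it down empty about 5 N (plus 12 N per m/s of speed).
- plate_top (a point): Centre of the lift plate's top face, on the spindle axis; moves with the plate: 40 mm above the table when down, 82 mm when up (8 mm above the spindle tip). Plate 110 x 110 x 8 mm, edges along the machine's x and y, with a 23 mm hole for the spindle; a 34 mm wide tongue on its -x side carries the knob.
- knob_top (a point): Centre of the top of the lift plate's black knob, an upright cylinder of diameter 24 mm and height 42 mm standing on the tongue 107 mm from the spindle axis; its top is 82 mm above the table when the plate is down, 124 mm when up. It moves with the plate.
- reel: Reel wound with dark cord between two white flanges: outer diameter 95 mm (too wide to grip across), height 24 mm, bore 22 mm, flanges 4 mm thick, windings 87 mm across between them; 0.14 to 0.28 kg. Loose. Origin at the centre of its underside, z along its axis (its yaw means nothing). It starts down on the lift plate with the spindle through its bore and 10 mm of spindle showing.
- rest: Wooden rest bench fixed to the table, solid flat top 130 x 130 mm, edges parallel to the machine's, 78 mm above the table (4 mm lower than the raised plate), 5 mm gap to the plate's edge. Origin at the centre of its footprint at table height, 125 mm from the spindle axis, on the machine's +y or -y side; z up.
- pin_tray: Black open tray 120 x 120 x 40 mm fixed to the table on the machine's other side, 125 mm from the spindle axis. Origin under its centre.
- bobbin: Loose small steel bobbin, diameter 22 mm, height 18 mm, in the black tray. Bystander. Origin at the centre of its underside.
- bowl: Loose glass bowl, diameter 84 mm, height 35 mm, with brass rings, on the far side of the table. Bystander. Origin at the centre of its underside.
- cone: Loose cone of grey thread, diameter 56 mm, height 94 mm, on the far side of the table. Bystander. Origin at the centre of its underside.
- scissors: Loose blue-handled scissors, 190 mm long, 12 mm high, lying near the robot on its right. Bystander. Origin near the pivot.
There are look-alikes about, which are no part of the job. What is shaped like the reel but purple or red is not meant.

How it is judged (in metres and radians):
On the way, in this order (a step that is already met when the one before it is completed fails the run):
1. the lift plate is raised to the top (within 3 mm) with the reel on it, stripped off the spindle (value of joint lift above 0.039 m and horizontal distance between reel and spindle_top below 0.02 m and z of reel in the frame of spindle_top above 0.003 m), for 0.2 s.
2. the whole reel lies flat on the rest bench (x of reel in the frame of rest between -0.018 and 0.018 m and y of reel in the frame of rest between -0.018 and 0.018 m and z of reel in the frame of rest between 0.074 and 0.083 m and angle between reel's own z axis and vertical below 0.06 rad and linear speed of reel below 0.02 m/s), for 0.2 s.
At the end, for the whole second after the job is handed in: The reel lies flat and still on the rest bench, its centre within 18 mm of the bench's centre along each edge direction (nothing overhanging), and the lift plate is fully down (within 4 mm) (all of step 2 and value of joint lift below 0.004 m); the robot touches nothing.
It fails at once if the reel falls off the machine or the bench (height (world z) of reel below 0.03 m).
It fails at once if the reel is tipped by more than about 30 degrees (angle between reel's own z axis and vertical above 0.5 rad).
It fails at once if a loose bystander (bobbin, bowl, cone, scissors) is moved by more than 20 mm (distance of any of bobbin, bowl, cone, scissors from where it was at the start of the episode above 0.02 m).
It also fails if it takes over 59 s, if anything falls off the work surface, if the arm or the gripper's body presses on something with over 40 N, if the wrist force passes 120 N, or if a joint passes its speed limit or range.

## Robot

A 7-joint arm with a two-finger parallel gripper is mounted at the origin on the work surface. World frame = base frame: x ahead of the robot, y to its left, z up, the work surface at z = 0. Lengths are in mm, angles in rad, forces in N, time in s.
With the tool pointing down it reaches from about 400 to 875 mm from the base axis. Payload 6.5 kg.
Tool frame: the origin (TCP) lies at the very end of the fingers, on their centre line; the grasp point (between the pads) lies 19 mm behind it (hold_point_z is the distance from the TCP to the grasp point, in mm); z points along the fingers, y is the line along which they close (so a half turn about z gives the same grasp; the last joint's range is limited). The gripper opens to 85 mm and grips with 20 to 120 N. Pads are 22 mm wide; open, the fingers measure 114 mm over their backs; the gripper's body (76 mm by 85 mm) begins 54 mm behind the grasp point. The pads swing forward as they close: fully open they stand 13 mm farther back than shut.
Start: joints at [1.118, 0.536, -0.004, 1.538, 0.003, 1.067, -0.071], TCP at [245.193, -601.972, 231.29] pointing down, gripper open.
Joint ranges: [-2.7, 2.7], [-0.37, 2.16], [-1.27, 1.26], [0.24, 2.4], [-1.31, 4.45], [0.19, 1.91], [-2.76, 2.76]. Speed limits (rad/s): [2.39, 2.39, 3.14, 3.14, 3.14, 3.14, 3.14].

## Interface

Orientations are given as a unit quaternion [x, y, z, w].
In Python, from workcell import state, grab_frame, camera_model, sign_off, hold_point_z gives the robot as it stands.
- The arm moves only by the tool servo_tool, never from a script. Its argument "plan" is a list that holds one entry, the list of rows, each a list of 4 numbers: the shift along the tool's x, y, z in cm, then the turn about the tool's z in rad. A call has exactly 8 rows; each row shifts and turns the commanded pose from where the row before left it, along the tool's axes as they then stand; what a row does not reach is not made up. A row lasts 1/10 s, in which the tool goes at most 50 mm and 8.59 degrees, less where a joint would pass 70% of its speed; a pose out of reach is approached as far as the arm can. A call is refused whole if a number of a shift passes 5 or a number of a turn 0.15, either way. A call with a gripper value outside its range is refused whole. "fingers" is the closure, from 0 (fully open) to 1 (shut), set as the call begins (left out, the last holds). The fingers move at their own pace and stop on an object; "squeeze" is the grip in N (left out, the last holds). Time passes only in rows, so rows that do not move let the fingers close, or fill a call up. It gives the time, the measured TCP pose, the force, the opening and the grip force at its end, in the units of the state.
- state(): the state, without advancing time (a new reading comes with each control period).
- grab_frame(name): name is "scene" or "top" or "wrist"; returns the picture (420x560x3 uint8, red, green, blue); there is no depth.
- camera_model(name): a dict with "fx", "fy", "cx", "cy" (pixels), "k1" (the pictures are not rectified: a ray, as slopes to the right and down, at radius r is drawn at 1 + k1 r^2 times it, then the intrinsics apply), "extrinsics" (4x4, takes a point from camera to world coordinates). Camera axes: x right, y down, z forward; pixel columns grow to the right and rows downward; lengths in mm; the calibration is good to about 2 mm. A picture is of the moment at which its call begins: read the wrist's pose just before it. camera_model takes no time and is no camera call; for the wrist camera it gives the pose at the moment of the call.
- sign_off(): hands the job in; it is judged then, once.
The state is a dict: "t": time; "q": joint angles; "dq": joint speeds; "tau": joint torques, N m; "ee_pos": TCP position; "ee_rot": TCP orientation; "ft_force": force on the tool from outside, world axes, zero at the start; "ft_torque": the same for the moment, N m; "width": opening from 0.0 (shut) to 1.0 (fully open); "gripper_force": force on a finger pad.
Only numpy, scipy, OpenCV 4.12 (cv2) and the standard library are available. Lean on these libraries where they do the work, as an engineer would, in place of code of your own. Each camera call takes 0.05 s, during which the arm holds its last target. There are 200 camera calls.

## Working session

There is one attempt and no reset: what is moved stays moved. The work goes in short steps, Python scripts to look and compute and a tool call to move; the robot and the scene stay as the last step left them, time stands still between calls to the robot, and variables do not carry over. Pictures are saved under pics/ and viewed, at most 10 in all, crops included, and the job is handed in when it is done.

Besides the shell and the picture viewer there is one more tool, called by a JSON object that holds its "name" and its "arguments", one argument or row to a line. servo_tool: Moves the arm, as the interface text tells. Its arguments: {"type":"object","properties":{"plan":{"type":"array"},"fingers":{"type":"number"},"squeeze":{"type":"number"}},"required":["plan"]}

```bash
mkdir -p pics; python3 - <<'E'
from workcell import *
import cv2
for n in("top","scene"):
    cv2.imwrite(f"pics/{n}0.png",cv2.resize(grab_frame(n)[:,:,::-1],(800,600)))
    m=camera_model(n);print(m)
print(state()['ee_pos'],state()['ee_rot'],hold_point_z)
E
```

```text
{'fx': 440.37585857198565, 'fy': 440.37585857198565, 'cx': 273.8723374551113, 'cy': 212.6701518220845, 'k1': -0.1380403273262423, 'extrinsics': array([[-2.47685805e-02, -9.90278663e-01,  1.36874716e-01,
         3.48003366e+02],
       [-9.99692921e-01,  2.44309435e-02, -4.14636552e-03,
        -8.80015099e+01],
       [ 7.62078858e-04, -1.36935384e-01, -9.90579689e-01,
         1.30090064e+03],
       [ 0.00000000e+00,  0.00000000e+00,  0.00000000e+00,
         1.00000000e+00]])}
{'fx': 440.5447828336809, 'fy': 440.5447828336809, 'cx': 279.21511622850534, 'cy': 209.93466536893874, 'k1': -0.14569053738009805, 'extrinsics': array([[ 6.52118193e-01,  4.53324488e-01, -6.07650205e-01,
         1.16902235e+03],
       [ 7.57881349e-01, -3.69823277e-01,  5.37444513e-01,
        -6.65267370e+02],
       [ 1.89135686e-02, -8.11004102e-01, -5.84734661e-01,
         7.02627440e+02],
       [ 0.00000000e+00,  0.00000000e+00,  0.00000000e+00,
         1.00000000e+00]])}
[ 244.94766056 -601.46118837  230.48602216] [ 9.81350881e-01  1.92223320e-01 -2.12919723e-04 -7.72779013e-04] 18.700000000000003
```

View pics/top0.png

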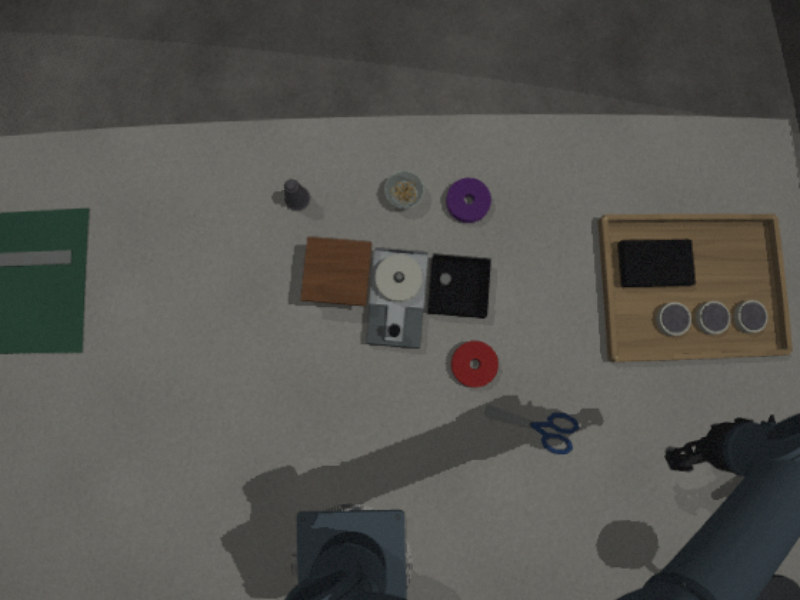

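View pics/scene0.png

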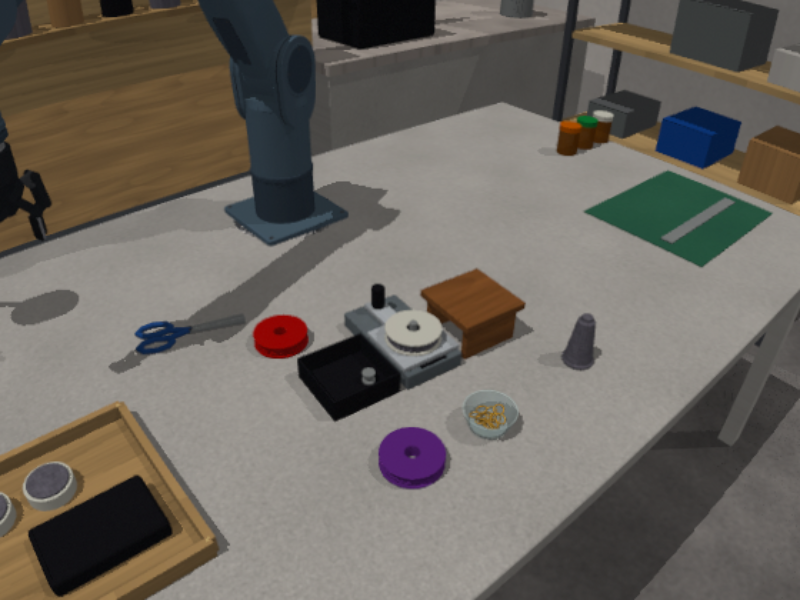

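The top view shows the spindle at about (399,277), the knob at (394,329), the rest on its left at (336,270) and the tray on its right at (459,286). The scene view shows the same layout. The rest is on world +y. I'll enlarge a crop for closer pixel readings.

```bash
cat > h.py <<'E'
from workcell import *
import numpy as np,cv2
def px2w(m,u,v,z):
    K=np.array([[m['fx'],0,m['cx']],[0,m['fy'],m['cy']],[0,0,1.]])
    d=np.array([m['k1'],0,0,0,0.])
    p=cv2.undistortPoints(np.array([[[u,v]]],float),K,d)[0,0]
    E=m['extrinsics'];r=E[:3,:3]@np.array([p[0],p[1],1]);o=E[:3,3]
    return o+r*(z-o[2])/r[2]
def crop(n,x0,y0,w,h,s,f):
    im=grab_frame(n)[y0:y0+h,x0:x0+w,::-1]
    im=cv2.convertScaleAbs(im,alpha=1.5,beta=10)
    cv2.imwrite(f,cv2.resize(im,None,fx=s,fy=s,interpolation=cv2.INTER_CUBIC))
E
python3 - <<'E'
from h import *
crop("top",205,160,145,90,5.5,"pics/c1.png")
E
```

```text
(no output)
```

View pics/c1.png

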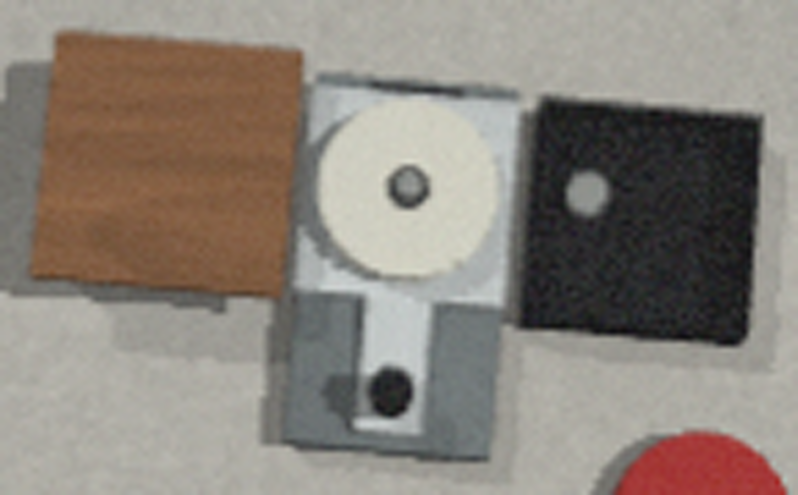

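Crop: the rest-top corners are (57,32), (303,50), (280,297) and (32,276). The spindle tip is at (410,185), the reel centre at (408,187), and the knob top at about (392,391).

```bash
python3 - <<'E'
from h import *
from scipy.spatial.transform import Rotation as R
m=camera_model("top")
g=lambda u,v,z:px2w(m,205+(u+.5)/5.5-.5,160+(v+.5)/5.5-.5,z)
c=[g(*p,78) for p in((57,32),(303,50),(280,297),(32,276))]
rest=np.mean(c,0);print("rest",rest)
for i in range(4):
    d=c[(i+1)%4]-c[i];print(np.linalg.norm(d),np.degrees(np.arctan2(d[1],d[0])))
s=g(410,185,74);k=g(392,391,82);r=g(408,187,64)
print("sp",s,"knob",k,"reel",r)
for a in(s-k,rest-s):print(np.linalg.norm(a[:2]),np.degrees(np.arctan2(a[1],a[0])))
st=state();print(st['ee_pos'],R.from_quat(st['ee_rot']).as_matrix().round(3))
E
```

```text
rest [586.75523327  14.88586553  78.        ]
128.31818211992908 -95.8349400114829
129.50635181784693 173.66362471576707
127.52864802547386 83.71265993933687
128.49490254545847 -5.986490804147647
sp [ 572.70678514 -109.40925681   74.        ] knob [465.77282545 -97.38435601  82.        ] reel [ 573.50958808 -108.51842918   64.        ]
107.60794568017774 -6.416051400879857
125.08651538875785 83.5515143404517
[ 245.02173083 -601.53870916  230.60394874] [[ 0.926  0.377 -0.001]
 [ 0.377 -0.926  0.001]
 [-0.    -0.001 -1.   ]]
```

{"name": "servo_tool", "arguments": {
  "plan": [
    [[3.2, -3.1, 0, 0], [3.2, -3.1, 0, 0], [3.2, -3.1, 0, 0], [3.2, -3.1, 0, 0], [3.2, -3.1, 0, 0], [3.2, -3.1, 0, 0], [3.2, -3.1, 0, 0], [3.2, -3.1, 0, 0]]
  ],
  "fingers": 0
}}

```text
t: 0.95
ee_pos: [389.0, -274.0, 231.3]
ee_rot: [0.981, 0.192, -0.0, 0.0]
ft_force: [0.6, -0.9, 0.3]
width: 0.997
gripper_force: 0.0
```

{"name": "servo_tool", "arguments": {
  "plan": [
    [[0, 0, 0, 0.124], [0, 0, 0, 0.124], [0, 0, 0, 0.124], [0, 0, 0, 0.124], [0, 0, 0, 0], [0, 0, 0, 0], [0, 0, 0, 0], [0, 0, 0, 0]]
  ]
}}

```text
t: 1.75
ee_pos: [388.7, -275.7, 231.2]
ee_rot: [0.999, -0.054, -0.0, -0.0]
ft_force: [0.3, 0.3, 0.3]
width: 1.002
gripper_force: 0.0
```

```bash
cat >> h.py <<'E'
from scipy.spatial.transform import Rotation as R
KN=np.array([465.8,-97.4]);SP=np.array([572.7,-109.4]);RE=np.array([586.8,14.9]);YAW=-6.2
def go(x,y,z,yaw=YAW):
    s=state();M=R.from_quat(s['ee_rot']).as_matrix()
    cur=np.degrees(np.arctan2(M[1,0],M[0,0]))
    print("t",round(s['t'],2),"pos",s['ee_pos'].round(1),"yaw",cur.round(2),"tilt",M[:,2].round(3),"F",np.round(s['ft_force'],1),"w",s['width'])
    print("delta tool cm",(M.T@(np.array([x,y,z])-s['ee_pos'])/10).round(2),"turn",np.radians(cur-yaw).round(3))
E
python3 -c "
from h import *
go(*KN,150)"
```

```text
t 1.75 pos [ 388.7 -275.7  231.2] yaw -6.17 tilt [-0.  0. -1.] F [0.3 0.3 0.3] w 1.0017929430821164
delta tool cm [  5.75 -18.56   8.12] turn 0.0
```

{"name": "servo_tool", "arguments": {
  "plan": [
    [[1.15, -3.71, 0, 0], [1.15, -3.71, 0, 0], [1.15, -3.71, 0, 0], [1.15, -3.71, 0, 0], [1.15, -3.71, 2, 0], [0, 0, 3, 0], [0, 0, 3.1, 0], [0, 0, 0, 0]]
  ],
  "fingers": 0.2
}}

```text
t: 2.55
ee_pos: [463.3, -96.9, 147.3]
ee_rot: [0.999, -0.054, -0.004, -0.0]
ft_force: [-0.5, 0.5, 0.2]
width: 0.802
gripper_force: 0.0
```

```bash
python3 - <<'E'
from h import *
go(*KN,150)
m=camera_model("wrist")
cv2.imwrite("pics/w1.png",cv2.convertScaleAbs(grab_frame("wrist")[:,:,::-1],alpha=1.5))
print(m)
K=np.array([[m['fx'],0,m['cx']],[0,m['fy'],m['cy']],[0,0,1.]]);E=np.linalg.inv(m['extrinsics'])
for n,p in(("knob",(*KN,82)),("sp",(*SP,74))):
  print(n,cv2.projectPoints(np.array([p]),cv2.Rodrigues(E[:3,:3])[0],E[:3,3],K,np.array([m['k1'],0,0,0,0.]))[0].ravel())
E
```

```text
t 2.55 pos [463.3 -96.9 147.3] yaw -6.16 tilt [-0.007  0.001 -1.   ] F [-0.5  0.5  0.2] w 0.8019979233570821
delta tool cm [ 0.25  0.02 -0.28] turn 0.001
{'fx': 349.95685037409413, 'fy': 349.95685037409413, 'cx': 275.0894170309925, 'cy': 214.09374036619485, 'k1': -0.0495701596562173, 'extrinsics': array([[-1.06043878e-01, -9.44107060e-01, -3.12116251e-01,
         5.42428169e+02],
       [-9.94360930e-01,  1.00362866e-01,  3.42583842e-02,
        -1.05679588e+02],
       [-1.01870080e-03,  3.13989098e-01, -9.49426042e-01,
         2.88241744e+02],
       [ 0.00000000e+00,  0.00000000e+00,  0.00000000e+00,
         1.00000000e+00]])}
knob [275.25347509 227.48346431]
sp [276.35125336  42.48824049]
```

View pics/w1.png

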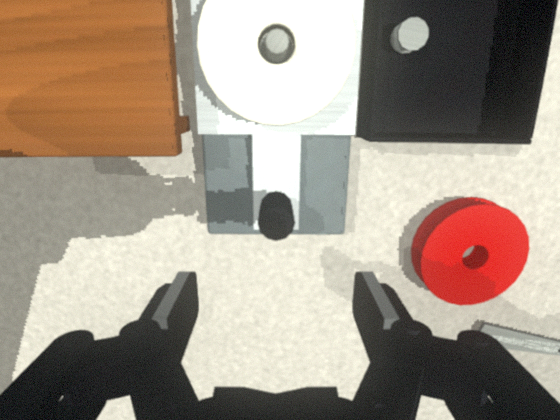

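The wrist view shows the spindle at (276,41), as predicted. The knob top is at about (276,222), in line with the open fingers. I'll go down and grip.

{"name": "servo_tool", "arguments": {
  "plan": [
    [[0.2, 0, 0, 0], [0.2, 0, 2, 0], [0, 0, 2, 0], [0, 0, 2, 0], [0, 0, 2, 0], [0, 0, 1.5, 0], [0, 0, 0, 0], [0, 0, 0, 0]]
  ]
}}

```text
t: 3.4
ee_pos: [471.3, -98.4, 56.6]
ee_rot: [0.998, -0.055, 0.001, 0.0]
ft_force: [0.5, -0.2, 0.2]
width: 0.8
gripper_force: 0.0
```

{"name": "servo_tool", "arguments": {
  "plan": [
    [[0, 0, 0, 0], [0, 0, 0, 0], [0, 0, 0, 0], [0, 0, 0, 0], [0, 0, 0, 0], [0, 0, 0, 0], [0, 0, 0, 0], [0, 0, 0, 0]]
  ],
  "fingers": 1,
  "squeeze": 90
}}

```text
t: 4.2
ee_pos: [470.5, -98.2, 56.2]
ee_rot: [0.999, -0.055, 0.0, 0.0]
ft_force: [-1.3, 0.4, 9.3]
width: 0.253
gripper_force: 87.7
```

{"name": "servo_tool", "arguments": {
  "plan": [
    [[0, 0, -0.5, 0], [0, 0, -0.5, 0], [0, 0, -0.5, 0], [0, 0, -0.6, 0], [0, 0, -0.6, 0], [0, 0, -0.6, 0], [0, 0, -0.5, 0], [0, 0, -0.2, 0]]
  ]
}}

```text
t: 5.0
ee_pos: [470.6, -98.1, 95.4]
ee_rot: [0.999, -0.055, 0.001, -0.0]
ft_force: [5.7, -1.4, -13.3]
width: 0.25
gripper_force: 88.6
```

{"name": "servo_tool", "arguments": {
  "plan": [
    [[0, 0, -0.1, 0], [0, 0, -0.1, 0], [0, 0, 0, 0], [0, 0, 0, 0], [0, 0, 0, 0], [0, 0, 0, 0], [0, 0, 0, 0], [0, 0, 0, 0]]
  ]
}}

```text
t: 5.8
ee_pos: [470.5, -98.1, 97.3]
ee_rot: [0.999, -0.055, 0.001, 0.0]
ft_force: [5.4, -0.8, -11.2]
width: 0.255
gripper_force: 88.6
```

{"name": "servo_tool", "arguments": {
  "plan": [
    [[0, 0, -0.1, 0], [0, 0, -0.1, 0], [0, 0, -0.1, 0], [0, 0, 0, 0], [0, 0, 0, 0], [0, 0, 0, 0], [0, 0, 0, 0], [0, 0, 0, 0]]
  ]
}}

```text
t: 6.6
ee_pos: [470.6, -98.1, 98.7]
ee_rot: [0.999, -0.055, 0.001, -0.0]
ft_force: [11.4, -2.0, -32.2]
width: 0.25
gripper_force: 89.8
```

```bash
python3 - <<'E'
from h import *
crop("scene",235,180,150,100,5.2,"pics/s2.png");go(*KN,200)
E
```

```text
t 6.65 pos [470.6 -98.1  98.7] yaw -6.25 tilt [ 0.001  0.    -1.   ] F [ 11.4  -2.4 -31.6] w 0.25275872124915255
delta tool cm [ -0.47  -0.02 -10.13] turn -0.001
```

View pics/s2.png

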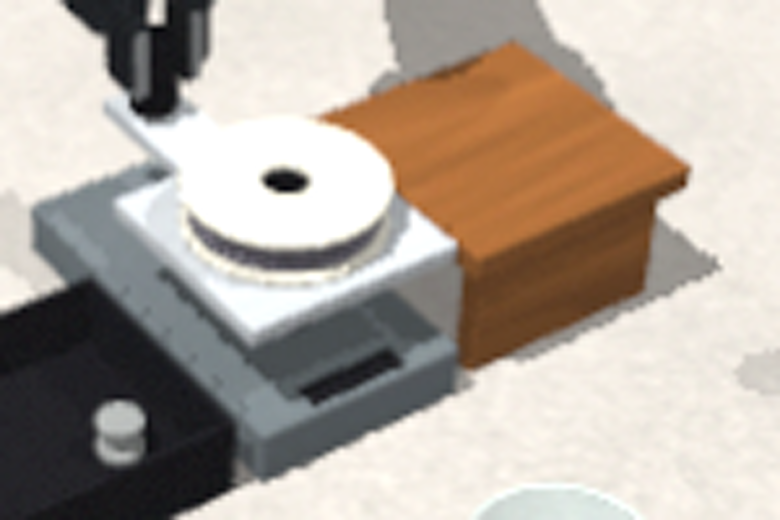

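The plate is at its stop: force is up 20 N, and the scene crop shows the reel up with an empty bore at (285,180). I'll unload the knob and release it.

{"name": "servo_tool", "arguments": {
  "plan": [
    [[0, 0, 0.2, 0], [0, 0, 0, 0], [0, 0, 0, 0], [0, 0, 0, 0], [0, 0, 0, 0], [0, 0, 0, 0], [0, 0, 0, 0], [0, 0, 0, 0]]
  ]
}}

```text
t: 7.45
ee_pos: [470.5, -98.1, 98.2]
ee_rot: [0.999, -0.055, 0.001, -0.0]
ft_force: [6.2, -1.7, -12.9]
width: 0.246
gripper_force: 93.0
```

{"name": "servo_tool", "arguments": {
  "plan": [
    [[0, 0, 0, 0], [0, 0, 0, 0], [0, 0, 0, 0], [0, 0, 0, 0], [0, 0, 0, 0], [0, 0, 0, 0], [0, 0, 0, 0], [0, 0, 0, 0]]
  ],
  "fingers": 0.2
}}

```text
t: 8.25
ee_pos: [470.0, -98.0, 98.3]
ee_rot: [0.999, -0.055, -0.0, 0.0]
ft_force: [0.1, 0.7, -0.4]
width: 0.797
gripper_force: 0.0
```

{"name": "servo_tool", "arguments": {
  "plan": [
    [[0, 0, -1, 0], [0, 0, -2, 0], [0, 0, -3, 0], [0, 0, -2, 0], [0, 0, 0, 0], [0, 0, 0, 0], [0, 0, 0, 0], [0, 0, 0, 0]]
  ]
}}

```text
t: 9.05
ee_pos: [469.3, -97.9, 177.4]
ee_rot: [0.999, -0.055, -0.001, -0.0]
ft_force: [-0.7, 0.4, -0.7]
width: 0.801
gripper_force: 0.0
```

```bash
python3 - <<'E'
from h import *
a=np.radians(YAW);Y=np.array([-np.sin(a),np.cos(a)])
print(state()['q'].round(2));print(SP-85*Y);go(*(SP-85*Y),175,83.8)
E
```

```text
[ 0.27  0.33 -0.19  2.02  0.09  0.8  -1.65]
[ 563.52005476 -193.90283194]
t 9.05 pos [469.3 -97.9 177.4] yaw -6.25 tilt [-0.002  0.    -1.   ] F [-0.7  0.4 -0.7] w 0.8006501920527018
delta tool cm [10.41  8.52  0.22] turn -1.572
```

{"name": "servo_tool", "arguments": {
  "plan": [
    [[2.6, 2.13, 0, 0], [2.6, 2.13, 0, 0], [2.6, 2.13, 0, 0], [2.6, 2.13, 0, 0], [0, 0, 0, -0.14], [0, 0, 0, -0.14], [0, 0, 0, -0.14], [0, 0, 0, -0.14]]
  ],
  "fingers": 0.3
}}

```text
t: 9.85
ee_pos: [563.6, -193.9, 177.1]
ee_rot: [0.974, 0.226, -0.001, -0.001]
ft_force: [-0.2, -0.6, -0.3]
width: 0.7
gripper_force: 0.0
```

{"name": "servo_tool", "arguments": {
  "plan": [
    [[0, 0, 0, -0.145], [0, 0, 0, -0.145], [0, 0, 0, -0.145], [0, 0, 0, -0.145], [0, 0, 0, -0.145], [0, 0, 0, -0.145], [0, 0, 0, -0.14], [0, 0, 0, 0]]
  ]
}}

```text
t: 10.65
ee_pos: [563.6, -194.0, 177.2]
ee_rot: [0.745, 0.668, -0.0, -0.001]
ft_force: [0.3, -0.5, -0.1]
width: 0.7
gripper_force: 0.0
```

```bash
python3 - <<'E'
from h import *
a=np.radians(YAW);Y=np.array([-np.sin(a),np.cos(a)])
go(*(SP-85*Y),84,83.8)
m=camera_model("wrist")
cv2.imwrite("pics/w2.png",cv2.convertScaleAbs(grab_frame("wrist")[:,:,::-1],alpha=1.5))
E
```

```text
t 10.65 pos [ 563.6 -194.   177.2] yaw 83.76 tilt [-0.002  0.001 -1.   ] F [ 0.3 -0.5 -0.1] w 0.6998388346225101
delta tool cm [0.   0.01 9.32] turn -0.001
```

View pics/w2.png

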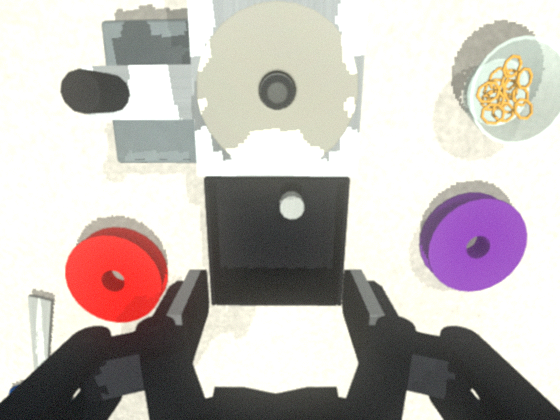

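The wrist view has the reel centred ahead of the gripper at (278,90), between the two fingers, with the way down clear. I'll lower to plate level and approach.

{"name": "servo_tool", "arguments": {
  "plan": [
    [[0, 0, 2, 0], [0, 0, 2, 0], [0, 0, 2, 0], [0, 0, 2, 0], [0, 0, 1.2, 0], [0, 0, 0, 0], [0, 0, 0, 0], [0, 0, 0, 0]]
  ]
}}

```text
t: 11.5
ee_pos: [565.0, -194.2, 87.3]
ee_rot: [0.745, 0.667, 0.0, 0.001]
ft_force: [0.1, -0.2, -0.1]
width: 0.702
gripper_force: 0.0
```

{"name": "servo_tool", "arguments": {
  "plan": [
    [[0.5, 0, 0, 0], [0.5, 0, 0, 0], [0.5, 0, 0, 0], [0.5, 0, 0, 0], [0.5, 0, 0, 0], [0.5, 0, 0, 0], [0.5, 0, 0, 0], [0.5, 0, 0, 0]]
  ]
}}

```text
t: 12.3
ee_pos: [568.7, -154.2, 86.3]
ee_rot: [0.745, 0.667, -0.0, 0.0]
ft_force: [1.2, -0.7, -0.1]
width: 0.695
gripper_force: 0.6
```

{"name": "servo_tool", "arguments": {
  "plan": [
    [[0.4, 0, 0, 0], [0.4, 0, 0, 0], [0.4, 0, 0, 0], [0.4, 0, 0, 0], [0.4, 0, 0, 0], [0.4, 0, 0, 0], [0.4, 0, 0, 0], [0.4, 0, 0, 0]]
  ]
}}

```text
t: 13.1
ee_pos: [572.1, -122.2, 86.3]
ee_rot: [0.745, 0.667, -0.0, -0.0]
ft_force: [-1.0, -1.3, -1.1]
width: 0.702
gripper_force: 0.7
```

```bash
python3 - <<'E'
from h import *
a=np.radians(YAW);Y=np.array([-np.sin(a),np.cos(a)])
go(*(RE-48*Y),84,83.8)
crop("top",205,140,145,100,5.5,"pics/c3.png")
E
```

```text
t 13.1 pos [ 572.1 -122.2   86.3] yaw 83.7 tilt [-0. -0. -1.] F [-1.  -1.3 -1.1] w 0.7024998477437141
delta tool cm [ 8.99 -0.03  0.23] turn -0.002
```

View pics/c3.png

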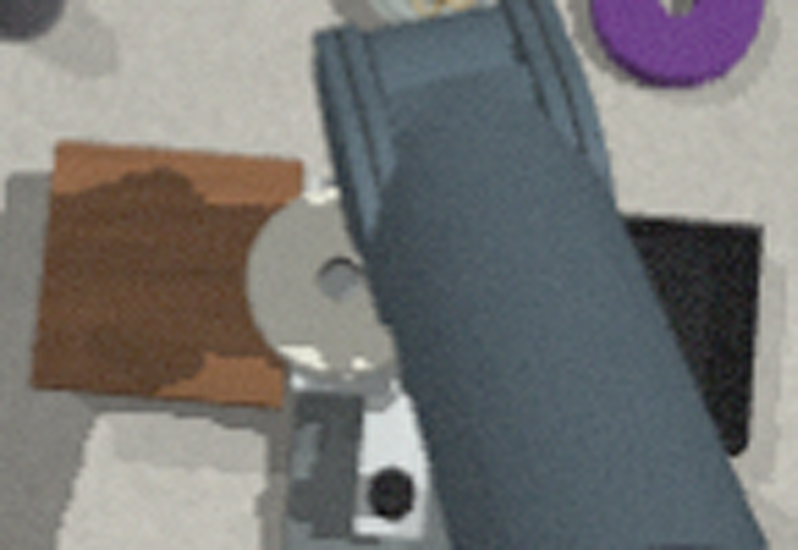

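The reel has slid about 40% of the way and stays flat. Its left edge is at (247,283) and its centre at about (341,281) in the crop.

```bash
python3 - <<'E'
from h import *
m=camera_model("top")
g=lambda u,v,z:px2w(m,205+(u+.5)/5.5-.5,140+(v+.5)/5.5-.5,z)
a=np.radians(YAW);X=np.array([np.cos(a),np.sin(a)]);Y=np.array([-np.sin(a),np.cos(a)])
e=g(247,283,106)[:2]; c=g(342,281,106)[:2]
for p in(e,c,state()['ee_pos'][:2]):print((p-RE)@X,(p-RE)@Y)
E
```

```text
-7.178772639864227 -43.17909952264637
-2.2050683322738864 -90.6047388134461
0.18141747924764343 -136.77837281487558
```

{"name": "servo_tool", "arguments": {
  "plan": [
    [[0.4, 0, 0, 0], [0.4, 0, 0, 0], [0.4, 0, 0, 0], [0.4, 0, 0, 0], [0.4, 0, 0, 0], [0.4, 0, 0, 0], [0.4, 0, 0, 0], [0.4, 0, 0, 0]]
  ]
}}

```text
t: 13.95
ee_pos: [575.7, -90.4, 86.4]
ee_rot: [0.745, 0.667, 0.0, 0.0]
ft_force: [-0.6, -2.6, 0.4]
width: 0.704
gripper_force: 1.4
```

{"name": "servo_tool", "arguments": {
  "plan": [
    [[0.4, 0, 0, 0], [0.4, 0, 0, 0], [0.4, 0, 0, 0], [0.4, 0, 0, 0], [0.4, 0, 0, 0], [0.4, 0, 0, 0], [0.4, 0, 0, 0], [0.4, 0, 0, 0]]
  ]
}}

```text
t: 14.75
ee_pos: [579.1, -58.5, 86.3]
ee_rot: [0.745, 0.667, -0.0, -0.0]
ft_force: [0.6, -1.1, -1.0]
width: 0.7
gripper_force: 1.0
```

{"name": "servo_tool", "arguments": {
  "plan": [
    [[0.4, 0, 0, 0], [0.4, 0, 0, 0], [0.4, 0, 0, 0], [0.4, 0, 0, 0], [0.3, 0, 0, 0], [0.2, 0, 0, 0], [0.1, 0, 0, 0], [0, 0, 0, 0]]
  ]
}}

```text
t: 15.55
ee_pos: [581.5, -36.9, 86.3]
ee_rot: [0.745, 0.667, 0.0, -0.0]
ft_force: [-0.3, -0.8, -0.8]
width: 0.703
gripper_force: 0.6
```

```bash
python3 - <<'E'
from h import *
a=np.radians(YAW);X=np.array([np.cos(a),np.sin(a)]);Y=np.array([-np.sin(a),np.cos(a)])
p=state()['ee_pos'][:2];print((p-RE)@X,(p-RE)@Y,state()['ee_pos'],state()['ft_force'])
im1=grab_frame("top")[140:240,205:350];im2=grab_frame("scene")[170:270,260:405]
im=np.vstack([im1,im2])[:,:,::-1]
cv2.imwrite("pics/c4.png",cv2.resize(cv2.convertScaleAbs(im,alpha=1.4,beta=10),None,fx=3,fy=3,interpolation=cv2.INTER_CUBIC))
E
```

```text
0.3450397922554826 -52.042738438707154 [581.52243942 -36.87560266  86.26915016] [-0.31049482 -0.81041973 -0.82067952]
```

View pics/c4.png

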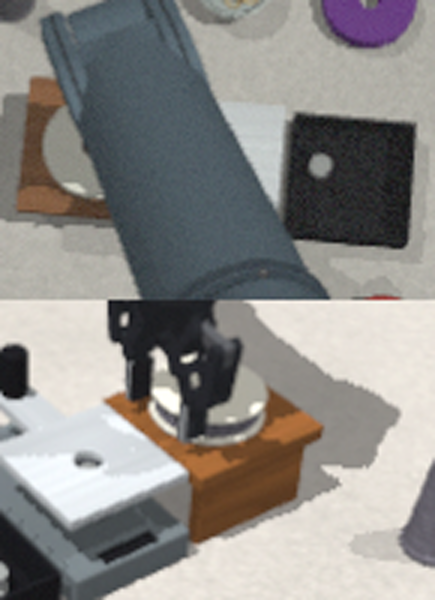

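The reel lies flat on the bench, about 5 mm short of centre. I'll nudge it 5 mm, back off and rise.

{"name": "servo_tool", "arguments": {
  "plan": [
    [[0.2, 0, 0, 0], [0.2, 0, 0, 0], [0.1, 0, 0, 0], [0, 0, 0, 0], [-0.5, 0, 0, 0], [-1, 0, 0, 0], [-1, 0, 0, 0], [-1, 0, 0, 0]]
  ]
}}

```text
t: 16.45
ee_pos: [578.0, -68.3, 86.2]
ee_rot: [0.745, 0.667, -0.0, 0.0]
ft_force: [-0.0, -0.2, -0.5]
width: 0.701
gripper_force: 0.0
```

{"name": "servo_tool", "arguments": {
  "plan": [
    [[-1, 0, 0, 0], [-1, 0, 0, 0], [-1, 0, -2, 0], [0, 0, -3, 0], [0, 0, -3, 0], [0, 0, -2, 0], [0, 0, 0, 0], [0, 0, 0, 0]]
  ]
}}

```text
t: 17.25
ee_pos: [574.8, -97.2, 186.2]
ee_rot: [0.745, 0.667, -0.0, 0.0]
ft_force: [0.4, 0.3, -0.3]
width: 0.702
gripper_force: 0.0
```

{"name": "servo_tool", "arguments": {
  "plan": [
    [[-2, -2, 0, 0], [-2, -2, 0, 0], [-1, -2, 0, 0], [0, -2, 0, 0], [0, 0, 0, 0], [0, 0, 0, 0], [0, 0, 0, 0], [0, 0, 0, 0]]
  ],
  "fingers": 1
}}

```text
t: 18.05
ee_pos: [490.7, -137.2, 186.1]
ee_rot: [0.745, 0.667, 0.0, -0.0]
ft_force: [0.3, -0.2, -0.4]
width: -0.001
gripper_force: 0.0
```

```bash
python3 - <<'E'
from h import *
a=np.radians(YAW);X=np.array([np.cos(a),np.sin(a)])
go(*(SP-107*X),126,83.8)
m=camera_model("top");np.save("m",0)
crop("top",195,150,145,100,5.5,"pics/c5.png")
E
```

```text
t 18.05 pos [ 490.7 -137.2  186.1] yaw 83.74 tilt [ 0.  0. -1.] F [ 0.3 -0.2 -0.4] w -0.0012417785976330492
delta tool cm [ 3.65 -2.86  6.01] turn -0.001
```

View pics/c5.png

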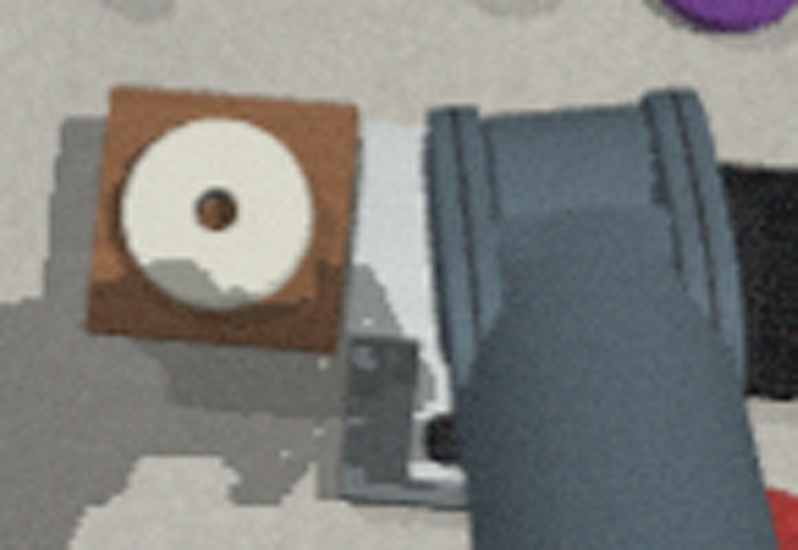

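The reel sits on the bench: its centre is at (217,213), and the bench corners are (112,86), (359,106), (334,352) and (88,332). I'll check the offset while moving over the knob.

```bash
python3 - <<'E'
from h import *
m=camera_model("top")
g=lambda u,v,z:px2w(m,195+(u+.5)/5.5-.5,150+(v+.5)/5.5-.5,z)[:2]
a=np.radians(YAW);X=np.array([np.cos(a),np.sin(a)]);Y=np.array([-np.sin(a),np.cos(a)])
d=g(217,213,102)-np.mean([g(*p,78) for p in((112,86),(359,106),(334,352),(88,332))],0)
print(d@X,d@Y)
E
```

```text
-2.162417018967276 0.7366476655844568
```

{"name": "servo_tool", "arguments": {
  "plan": [
    [[1.2, -1, 0, 0], [1.2, -1, 0, 0], [1.3, -0.9, 0, 0], [0, 0, 2, 0], [0, 0, 2, 0], [0, 0, 1, 0], [0, 0, 0, 0], [0, 0, 0, 0]]
  ]
}}

```text
t: 18.9
ee_pos: [465.3, -97.2, 136.8]
ee_rot: [0.745, 0.667, 0.0, 0.0]
ft_force: [-0.1, -0.1, 0.1]
width: 0.0
gripper_force: 0.0
```

{"name": "servo_tool", "arguments": {
  "plan": [
    [[0, 0, 0.6, 0], [0, 0, 0.6, 0], [0, 0, 0.6, 0], [0, 0, 0.6, 0], [0, 0, 0.6, 0], [0, 0, 0.6, 0], [0, 0, 0.5, 0], [0, 0, 0, 0]]
  ]
}}

```text
t: 19.7
ee_pos: [465.2, -97.6, 94.8]
ee_rot: [0.745, 0.667, -0.0, -0.0]
ft_force: [0.6, 1.1, -0.1]
width: -0.001
gripper_force: 0.0
```

The reel is within 3 mm of the bench centre. I'll keep pushing the plate down until it meets the bottom stop.

{"name": "servo_tool", "arguments": {
  "plan": [
    [[0, 0, 0.3, 0], [0, 0, 0.3, 0], [0, 0, 0.3, 0], [0, 0, 0.2, 0], [0, 0, 0.2, 0], [0, 0, 0.1, 0], [0, 0, 0, 0], [0, 0, 0, 0]]
  ]
}}

```text
t: 20.5
ee_pos: [465.2, -97.6, 82.0]
ee_rot: [0.745, 0.667, -0.0, 0.0]
ft_force: [-3.6, -0.8, 12.2]
width: 0.002
gripper_force: 6.2
```

{"name": "servo_tool", "arguments": {
  "plan": [
    [[0, 0, 0.1, 0], [0, 0, 0.1, 0], [0, 0, 0, 0], [0, 0, 0, 0], [0, 0, 0, 0], [0, 0, 0, 0], [0, 0, 0, 0], [0, 0, 0, 0]]
  ]
}}

```text
t: 21.3
ee_pos: [465.3, -97.6, 81.7]
ee_rot: [0.745, 0.667, -0.001, 0.001]
ft_force: [-10.6, 1.2, 37.8]
width: 0.001
gripper_force: 18.8
```

{"name": "servo_tool", "arguments": {
  "plan": [
    [[0, 0, -1, 0], [0, 0, -3, 0], [0, 0, -3, 0], [-2, 0, -3, 0], [-4, 0, 0, 0], [-4, 0, 0, 0], [-4, 0, 0, 0], [-2, 0, 0, 0]]
  ]
}}

```text
t: 22.1
ee_pos: [446.2, -260.7, 179.0]
ee_rot: [0.746, 0.666, -0.001, 0.0]
ft_force: [0.0, 0.4, 0.3]
width: 0.001
gripper_force: 0.0
```

```bash
python3 - <<'E'
from h import *
im1=grab_frame("top")[140:240,205:350];im2=grab_frame("scene")[170:270,240:385]
im=np.vstack([im1,im2])[:,:,::-1]
cv2.imwrite("pics/c6.png",cv2.resize(cv2.convertScaleAbs(im,alpha=1.4,beta=10),None,fx=3,fy=3,interpolation=cv2.INTER_CUBIC))
E
```

```text
(no output)
```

View pics/c6.png

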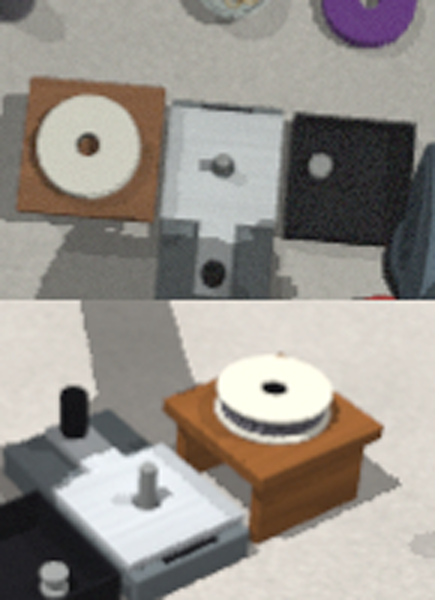

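The plate is down with the spindle showing at (148,485), the reel lies flat and centred on the bench, and the arm is clear.

```bash
python3 -c "
from workcell import *
print(sign_off())"
```

```text
the job is handed in; nothing more can be done
None
```

I handed the job in at about 22 s of the 59 s allowed: the reel lies flat on the rest bench, about 2 mm from its centre, the lift plate is back down at its bottom stop, and the arm is clear; no verdict came back.

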